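# Seat the flange and snap the toggle clamp shut

### The arm

A 6-joint arm with a two-finger parallel gripper is mounted at the origin on the work surface. World frame = base frame: x ahead of the robot, y to its left, z up, the work surface at z = 0. Lengths are in m, angles in rad, forces in N, time in s.
With the tool pointing down it reaches from about 0.225 to 0.725 m from the base axis. Payload 3.1 kg.
Tool frame: the origin (TCP) lies midway between the tips of the shut fingers; the grasp point (between the pads) lies 19 mm behind it; z points along the fingers, y is the direction in which the jaws open and shut (so a half turn about z gives the same grasp; the last joint's range is limited). The gripper opens to 85 mm and grips with 20 to 120 N. Pads are 22 mm wide; open, the fingers measure 114 mm over their backs; the gripper's body (76 mm by 85 mm) begins 54 mm behind the grasp point. The pads swing forward as they close: fully open they stand 13 mm farther back than shut.
Start: joints at [0.981, 0.048, 0.099, 1.622, 0, 1.443], TCP at [0.234, 0.47, 0.211] pointing down, gripper open.
Joint ranges: [-2.91, 2.91], [-0.99, 1.94], [-1.21, 1.42], [-2.12, 2.29], [-1.49, 1.47], [-3.14, 3.14]. Speed limits (rad/s): [2.79, 2.79, 3.14, 3.14, 3.14, 3.14].

### API

Orientations are given as a unit quaternion [x, y, z, w].
In Python, from rig import * gives the robot as it stands.
- The arm moves only by the tool servo_tool, never from a script. Its argument "commands" is a list of rows, each a list of 7 numbers: the turn, a rotation vector about the tool's x, y, z scaled (see below), then the shift along the tool's x, y, z scaled (see below), then the gripper's target within -1 to 1 (fully open at 1, half-way at 0, shut at -1). In form: [[wx, wy, wz, tx, ty, tz, claw], ...]. A call has 1 to 10 rows; each row shifts and turns the commanded pose from where the row before left it, along the tool's axes as they then stand; what a row does not reach is not made up. The controller multiplies each number of a shift by 0.075 m and each number of a turn by 2 rad. A row lasts 1/10 s, in which the tool goes at most 50 mm and 8.59 degrees, less where a joint would pass 70% of its speed; a pose out of reach is approached as far as the arm can. A call with a number of a shift or a turn outside -1 to 1 is refused whole. A call with a gripper value outside its range is refused whole. The fingers move at their own pace and stop on an object; "force" is the grip in N (left out, the last holds). Time passes only in rows, so rows that do not move let the fingers close. It gives the time, the measured TCP pose, the force and the opening at its end, in the units of the state.
- get_obs(): the state, without advancing time (a new reading comes with each control period).
- snapshot(name): name is "scene" or "side" or "wrist"; returns a dict with "frame" (420x560x3 uint8, blue, green, red), "fx", "fy", "cx", "cy" (pixels), "rvec" (rotation vector, rad) and "tvec" (3), from world to camera coordinates, as OpenCV has them; the wrist camera has in their place "tool_from_camera" (4x4, takes a point from camera to tool coordinates, whose origin is the TCP and whose axes are the flange's). Camera axes: x right, y down, z forward; pixel columns grow to the right and rows downward; lengths in m; the calibration is good to about 2 mm. A picture is of the moment at which its call begins: read the wrist's pose just before it. There is no depth.
- close_job(): hands the job in, once; it reports no verdict.
Trained networks look in a picture, given as the dict that the camera call returned (one of the last four; its "shot" number tells which), for a name from the list of things; names that differ only in an ending like _2 or _b are one class to them, and where a whole thing is asked for, a point or a joint stands for the part that bears it (a point fixed in the world has none). Each returns a list of dicts, best first, with "score" (0 to 1); they miss things now and then, are a little off and sometimes report something else, mostly with a low value. They report only what shows in the picture. A call takes as long as a camera call. They do not tell look-alikes from the thing itself.
- regions_of(label, picture): "pixels" (420x560 bool, what is visible of it) and "uv" ([column, row] in pixels, amid what is visible of it).
The state is a dict: "t": time; "q": joint angles; "qvel": joint speeds; "joint_efforts": joint torques, N m; "eef_pos": TCP position; "ee_rot": TCP orientation; "ft_force": force on the tool from outside, world axes, zero at the start; "ft_torque": the same for the moment, N m; "grip_width": opening from 0.0 (shut) to 1.0 (fully open).
Only numpy, scipy, OpenCV 4.12 (cv2) and the standard library are available. Lean on these libraries where they do the work, as an engineer would, in place of code of your own. Each camera call takes 0.05 s, during which the arm holds its last target.

### The job

Without lifting anything, push the loose steel flange across the fixture plate until it sits fully home against both stop pins. Then push the clamp's black-knobbed lever over past its dead point so that it snaps into lock and its rubber foot presses on the flange. Leave the sleeve, the cap and the nut driver where they stand.

Things in the scene. Friction and masses are not known exactly. Their poses are not given: they have to be found in the camera images.
- fixture: Fixed aluminium plate lying on the shelf, top 12 mm above it, from x = -125 to +65 and y = -72 to +128 mm of its own axes (z up). Origin: on its underside, right below the flange's centre when home. The flange is pushed towards +x, against the two pins. The toggle clamp stands at x = 0, y = 85 mm: steel cheeks 28 mm (x) by 30 mm (y), top 56 mm above the shelf, on a 44 mm square foot.
- stop_left (a point): Top centre of the stop pin on the fixture's +y side: upright steel pin 12 mm in diameter, 22 mm tall above the plate, at x = 26.4, y = +31.4 mm of the fixture.
- stop_right (a point): Top centre of the stop pin on the fixture's -y side: upright steel pin 12 mm in diameter, 22 mm tall above the plate, at x = 26.4, y = -31.4 mm of the fixture.
- flange: Loose blank steel vacuum flange: plain disc 70 mm in diameter, 14 mm thick, about 0.4 kg, six dark bolt holes round its flat top, lying on the plate 45 to 90 mm to the -x side of its home place. Origin: centre of its underside, 12 mm above the shelf; z up, yaw does not matter. Slides with ordinary friction, 1 to 5 N.
- clamp_lever (a joint): Over-centre lever; axis along the fixture's x through clamp_pivot. 0 = open: handle leans 0.75 rad from upright to the fixture's +y, off the flange. Grows as it is pushed to -y. Dead point near 0.72 (handle upright): before it a spring drives it back to 0, after it on to lock at about 1.5, handle leaning 0.75 to -y over the flange, bar level. Needs 6 to 9 N at the knob at first, then less.
- clamp_knob (a point): Centre of the black ball knob, 22 mm in diameter, at the end of the 10 mm thick round steel handle, 100 mm from clamp_pivot. It moves with the lever: open, it is about 118 mm above the shelf and 153 mm from the fixture's origin towards +y; upright, 145 mm above the shelf.
- clamp_pivot (a point): Point on the lever's axis, fixed: x = 0, y = +85 mm of the fixture, 45 mm above the shelf. Axes as the fixture's.
- clamp_foot: Hold-down foot: black rubber plug 14 mm in diameter under the end of the clamp's steel bar, 58 mm from the pivot. Origin on the lever's axis; moves with the lever. Open, the bar stands upright to 110 mm above the shelf, the foot reaching in to y = 60 mm of the fixture. Locked, it presses on the flange's top 27 mm from the centre.
- sleeve: Loose brass spacer sleeve standing upright, 32 mm in diameter, 40 mm tall; bystander. Origin: centre of its underside.
- cap: Loose blue plastic flange protector cap, 74 mm in diameter, 16 mm tall, lying flat; bystander. Origin: centre of its underside.
- nut_driver: Loose squat steel nut driver standing upright, 40 mm in diameter, 74 mm tall; bystander. Origin: centre of its underside.
- funnel: Fixed polished aluminium funnel, 176 mm in diameter at the rim, 60 mm tall, on a steel plate 260 x 190 mm (x -110 to +150 mm) with five steel nuts along its +x end. Not used. Origin: under the funnel's centre.
There are look-alikes about, which are no part of the job. There is more than one size of the flange; the job needs the middle-sized.

How it is judged:
On the way, in this order (a step that is already met when the one before it is completed fails the run):
1. the flange is home against both pins while the clamp is still open (horizontal distance between flange and fixture below 0.004 m and value of joint clamp_lever below 0.3 rad), for 0.2 s.
2. the lever has snapped into lock (value of joint clamp_lever above 1.4 rad), for 0.2 s.
At the end, for the whole second after the job is handed in: The flange lies flat and at rest with its centre within 4 mm of its home place, the lever is locked (above 1.4 rad), the foot presses on the flange with more than 2 N, and sleeve, cap and nut driver are within 20 mm of where they stood (horizontal distance between flange and fixture below 0.004 m and value of joint clamp_lever above 1.4 rad and contact force between clamp_foot and flange above 2 N and linear speed of flange below 0.01 m/s and angle between flange's own z axis and vertical below 0.06 rad and distance of each of sleeve, cap, nut_driver from where it was at the start of the episode below 0.02 m); the robot touches nothing.
It fails at once if the flange is lifted more than 6 mm off the plate or tipped (height (world z) of flange above 0.018 m or angle between flange's own z axis and vertical above 0.2 rad).
It fails at once if the lever is thrown past its dead point before the flange is near its home place (value of joint clamp_lever above 0.9 rad and horizontal distance between flange and fixture above 0.008 m).
It fails at once if the sleeve, cap or nut driver is lifted or moved more than 20 mm (distance of any of sleeve, cap, nut_driver from where it was at the start of the episode above 0.02 m).
It also fails if it takes over 51 s, if anything falls off the work surface, if the arm or the gripper's body presses on something with over 40 N, if the wrist force passes 120 N, or if a joint passes its speed limit or range.

## Working session

There is one attempt and no reset: what is moved stays moved. The work goes in short steps, Python scripts to look and compute and a tool call to move; the robot and the scene stay as the last step left them, time stands still between calls to the robot, and variables do not carry over. Pictures are saved under pics/ and viewed, and the job is handed in when it is done.

Besides the shell and the picture viewer there is one more tool, called after ">>>" as name(argument=value, ...) on one line, values as JSON. servo_tool: Moves the arm, as the interface text tells. Shifts and turns lie within -1 to 1; 1 stands for 0.075 m of shift or 2 rad of turn. Its arguments: {"type":"object","properties":{"commands":{"type":"array","items":{"type":"array","items":{"type":"number"}}},"force":{"type":"number"}},"required":["commands"]}

```bash
mkdir -p pics; python3 - <<'E'
from rig import *
import cv2
print(get_obs())
for n in ["scene","side","wrist"]:
    s=snapshot(n); cv2.imwrite(f"pics/{n}0.png",s["frame"])
    print(n,{k:v for k,v in s.items() if k!="frame"})
E
```

```text
{'t': 0.0, 'q': array([ 9.81176247e-01,  4.87278464e-02,  9.75468739e-02,  1.62199451e+00,
       -1.05486611e-05,  1.44300875e+00]), 'qvel': array([-0.00016287, -0.00082848,  0.00057985, -0.00133922,  0.00056078,
       -0.00188191]), 'joint_efforts': array([-9.11473376e-05, -3.38784456e+01,  3.20014966e+01,  2.01962184e-02,
       -3.99890280e-05, -7.03752661e-06]), 'eef_pos': array([0.23356397, 0.46942869, 0.20930359]), 'ee_rot': array([ 2.28869384e-01,  9.73456414e-01, -1.11571686e-03, -4.12675915e-04]), 'ft_force': array([-0.06967509,  1.27986853, -0.06634021]), 'ft_torque': array([ 0.01907868,  0.01718637, -0.02217087]), 'grip_width': 1.0007489702380326}
scene {'fx': 418.91487156663646, 'fy': 418.91487156663646, 'cx': 276.9052345497502, 'cy': 211.77079280302073, 'rvec': array([ 1.91495691,  1.11179544, -0.60393982]), 'tvec': array([-0.22733201, -0.16381958,  1.27448518]), 'shot': 1}
side {'fx': 493.59096427916825, 'fy': 493.59096427916825, 'cx': 283.9571863027684, 'cy': 218.59799694325858, 'rvec': array([ 0.4437697 , -2.80711223,  1.08091003]), 'tvec': array([0.51596124, 0.20407344, 0.9110529 ]), 'shot': 2}
wrist {'fx': 309.9653726781494, 'fy': 309.9653726781494, 'cx': 280.5776306682258, 'cy': 205.747099053671, 'tool_from_camera': array([[-4.00944770e-04, -9.59511463e-01, -2.81669296e-01,
         7.07708652e-02],
       [ 9.99999919e-01, -3.96845012e-04, -7.15995688e-05,
         8.71433370e-04],
       [-4.30784481e-05, -2.81669302e-01,  9.59511544e-01,
        -1.63594919e-01],
       [ 0.00000000e+00,  0.00000000e+00,  0.00000000e+00,
         1.00000000e+00]]), 'shot': 3}
```

View pics/scene0.png

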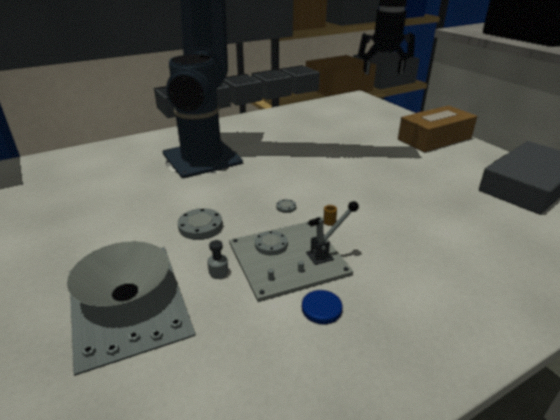

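View pics/side0.png

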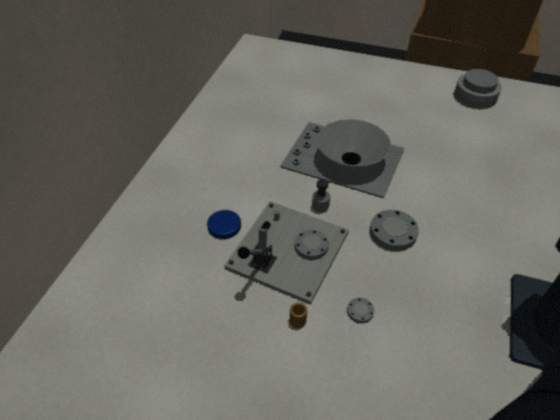

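View pics/wrist0.png

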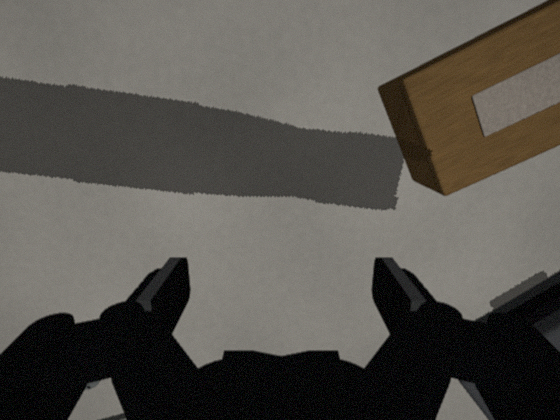

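The scene view shows the middle-sized flange on the plate at (271,241), the pins at (271,273) and (301,266), the knob at (353,206) and the cap at (322,306). The nut driver is at (217,260), the sleeve at (330,214), and there are a large and a small look-alike flange off the plate. Next I'll measure these.

```bash
cat > h.py <<'E'
from rig import *
import cv2, numpy as np
def proj(s,P):
    return cv2.projectPoints(np.array(P,float).reshape(-1,1,3),s["rvec"],s["tvec"],np.array([[s["fx"],0,s["cx"]],[0,s["fy"],s["cy"]],[0,0,1.]]),None)[0].reshape(-1,2)
def ray(s,uv):
    R=cv2.Rodrigues(np.array(s["rvec"]))[0]; C=-R.T@np.array(s["tvec"])
    d=R.T@np.array([(uv[0]-s["cx"])/s["fx"],(uv[1]-s["cy"])/s["fy"],1.]); return C,d/np.linalg.norm(d)
def onz(s,uv,z):
    C,d=ray(s,uv); return C+d*(z-C[2])/d[2]
def tri(a,ua,b,ub):
    A=np.zeros((3,3));v=np.zeros(3)
    for s,u in((a,ua),(b,ub)):
        C,d=ray(s,u);M=np.eye(3)-np.outer(d,d);A+=M;v+=M@C
    return np.linalg.solve(A,v)
E
python3 - <<'E'
from h import *
sc=snapshot("scene"); sd=snapshot("side")
Z=dict(flange=.026,fixture=.012,clamp_knob=.118,sleeve=.02,cap=.016,nut_driver=.037,clamp_foot=.1,clamp_lever=.09,stop_left=.034,stop_right=.034,funnel=.03,clamp_pivot=.045)
for k,z in Z.items():
  for n,s in (("scene",sc),("side",sd)):
    try: r=regions_of(k,s)
    except Exception as e: print(k,n,e); continue
    for d in r[:4]: print(k,n,round(d["score"],2),np.round(d["uv"],1),d["pixels"].sum(),np.round(onz(s,d["uv"],z)[:2],4))
for n,s,c in (("scene",sc,(215,180,385,330)),("side",sd,(200,165,430,340))):
    x0,y0,x1,y1=c
    f=s["frame"][y0:y1,x0:x1]; k=min(800/(x1-x0),600/(y1-y0)); k=int(k*10)/10
    f=cv2.resize(f,None,fx=k,fy=k,interpolation=cv2.INTER_CUBIC)
    f=cv2.convertScaleAbs(f,alpha=1.5); print(n,c,k,f.shape)
    cv2.imwrite(f"pics/{n}1.png",f)
E
```

```text
flange scene 0.96 [199.9 226.2] 1129 [ 0.3736 -0.1472]
flange scene 0.69 [272.9 238.1] 657 [ 0.4923 -0.0284]
flange scene 0.47 [282.1 205.1] 237 [0.3886 0.0547]
flange side 0.62 [364.7 312.4] 550 [0.3567 0.0958]
flange side 0.61 [311.  242.7] 867 [ 0.4941 -0.0316]
flange side 0.6 [393.9 229.5] 1615 [ 0.3384 -0.1205]
fixture scene 0.76 [294.4 262.3] 5958 [ 0.5685 -0.0214]
fixture side 0.85 [282.8 255.1] 6362 [0.5423 0.0065]
fixture side 0.65 [300.7 314.9] 351 [0.4682 0.1289]
clamp_knob scene 0.56 [320.2 223.8] 605 [0.605  0.0094]
clamp_knob scene 0.28 [321.8 304.2] 1205 [ 0.7737 -0.1041]
clamp_knob side 0.63 [259.7 246.5] 383 [0.5632 0.0795]
sleeve scene 0.79 [328.6 212.6] 246 [0.4632 0.1376]
sleeve side 0.92 [300.1 313.2] 384 [0.4692 0.1305]
sleeve side 0.22 [283.2 256.6] 6429 [0.5385 0.0158]
cap scene 0.9 [319.8 302.8] 1132 [ 0.6897 -0.0431]
cap side 0.65 [223.4 227.8] 811 [ 0.6834 -0.0208]
nut_driver scene 0.77 [220.5 262.5] 591 [ 0.5233 -0.1612]
nut_driver side 0.82 [323.7 197.7] 449 [ 0.5    -0.1539]
nut_driver side 0.47 [284.1 254.4] 6613 [0.5346 0.0225]
clamp_foot scene 0.66 [317.5 219.1] 73 [0.5683 0.0296]
clamp_foot side 0.61 [264.9 226.3] 56 [0.5756 0.0165]
clamp_foot side 0.58 [285. 256.] 6657 [0.5177 0.0724]
clamp_lever scene 0.97 [320.4 222.8] 602 [0.5699 0.036 ]
clamp_lever side 0.98 [259.4 247.4] 496 [0.5713 0.0607]
stop_left scene 0.97 [295.  261.2] 6138 [ 0.5883 -0.0328]
stop_right scene 0.7 [294.2 261.2] 5794 [ 0.5875 -0.0341]
stop_right side 0.62 [283.7 252.4] 6644 [0.5376 0.0158]
funnel scene 0.77 [118.8 302.2] 12406 [ 0.5258 -0.3543]
funnel side 0.75 [349.1 157. ] 6258 [ 0.4781 -0.3122]
clamp_pivot scene 0.92 [293.7 261.7] 5946 [ 0.5994 -0.0428]
clamp_pivot side 0.79 [282.6 255.7] 6394 [0.5346 0.0325]
scene (215, 180, 385, 330) 4.0 (600, 680, 3)
side (200, 165, 430, 340) 3.4 (595, 782, 3)
```

View pics/scene1.png

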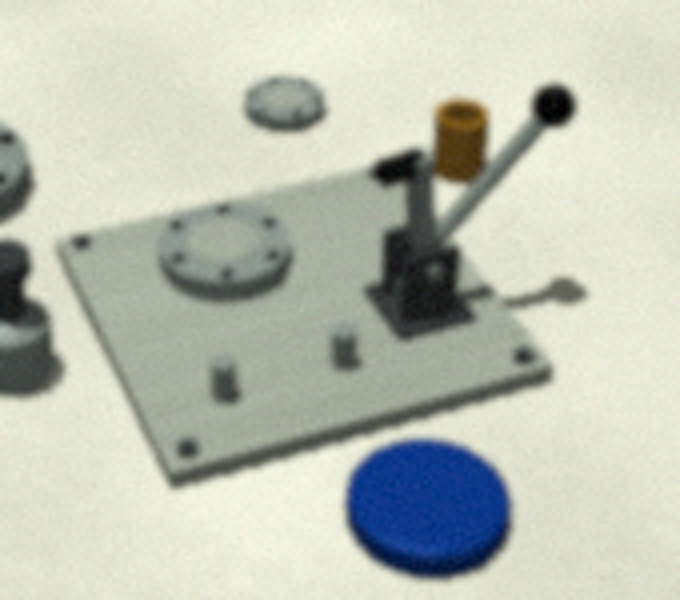

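View pics/side1.png

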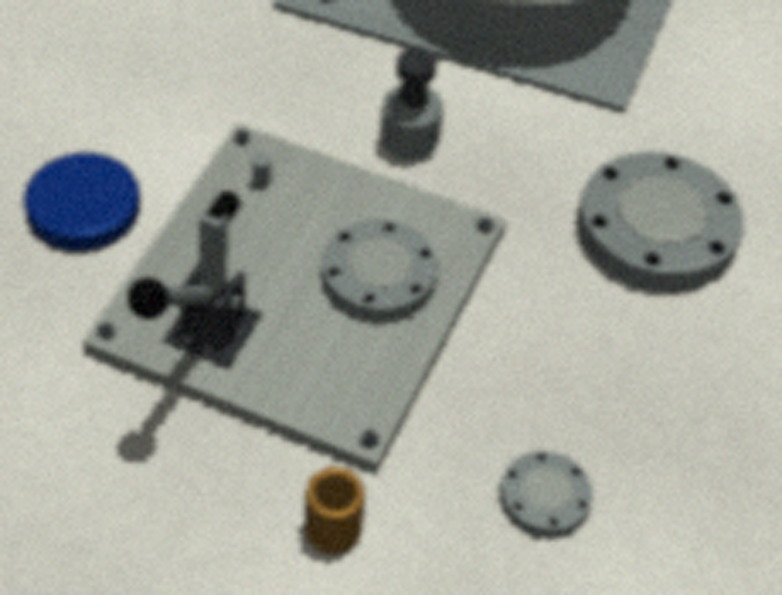

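```bash
cat > fit.py <<'E'
from h import *
from scipy.optimize import least_squares
sc=snapshot("scene"); sd=snapshot("side")
def px(p,k,o): return [(p[0]+.5)/k-.5+o[0],(p[1]+.5)/k-.5+o[1]]
A=[([-125,-72,12],(57,243)),([65,-72,12],(172,478)),([65,128,12],(550,370)),([26.4,-31.4,34],(223,361)),([26.4,31.4,34],(346,326)),([0,153,118],(553,106))]
B=[([65,-72,12],(238,127)),([-125,-72,12],(505,222)),([-125,128,12],(378,460)),([65,128,12],(85,345)),([26.4,-31.4,34],(262,164)),([0,153,118],(149,298))]
A=[(p,px(u,4.0,(215,180))) for p,u in A]; B=[(p,px(u,3.4,(200,165))) for p,u in B]
def W(q,P):
    c,s=np.cos(q[2]),np.sin(q[2]);P=np.array(P,float)/1000
    return np.c_[q[0]+c*P[:,0]-s*P[:,1],q[1]+s*P[:,0]+c*P[:,1],P[:,2]]
def res(q,L=((sc,A),(sd,B))):
    return np.concatenate([(proj(s,W(q,[p for p,_ in X]))-[u for _,u in X]).ravel() for s,X in L])
for L in (((sc,A),(sd,B)),((sc,A),),((sd,B),)):
    r=least_squares(res,[.54,0,0],args=(L,),loss="soft_l1"); print(r.x,np.round(r.fun.reshape(-1,2),1).tolist())
print("knob",tri(sc,A[-1][1],sd,B[-1][1]))
# flange silhouette fit
q=least_squares(res,[.54,0,0],loss="soft_l1").x
R=[(s,[d["pixels"] for d in regions_of("flange",s) if np.hypot(*(np.array(d["uv"])-c))<12]) for s,c in((sc,(272,240)),(sd,(311,243)))]
t=np.linspace(0,2*np.pi,60)
def hull(s,xy):
    P=[[xy[0]+.035*np.cos(a),xy[1]+.035*np.sin(a),z] for z in(.012,.026) for a in t]
    m=np.zeros((420,560),np.uint8); cv2.fillConvexPoly(m,cv2.convexHull(proj(s,P).astype(np.float32)).astype(np.int32),1); return m
for s,ms in R:
    if ms:
        m=ms[0]; c=np.argwhere(m).mean(0)[::-1]; x=np.array(onz(s,c,.02)[:2])
        for _ in range(8):
            h=np.argwhere(hull(s,x)).mean(0)[::-1]; x+=onz(s,c,.02)[:2]-onz(s,h,.02)[:2]
        c_,s_=np.cos(q[2]),np.sin(q[2]); d=x-q[:2]
        print("flange",x,"in fixture",c_*d[0]+s_*d[1],-s_*d[0]+c_*d[1],m.sum(),hull(s,x).sum())
E
python3 fit.py
```

```text
[ 0.56445795 -0.05082091 -0.14040662] [[-0.3, -1.4], [-0.1, -1.9], [1.3, -1.9], [0.3, -0.3], [-0.2, 0.5], [0.1, -0.3], [-0.5, -1.5], [0.3, -1.1], [0.1, 0.8], [-0.8, -1.2], [-0.2, -1.6], [0.1, -0.0]]
[ 0.56667564 -0.05242962 -0.13882604] [[-0.7, -0.6], [-0.2, -0.8], [1.4, -1.1], [0.2, 0.6], [-0.3, 1.3], [0.1, 0.4]]
[ 0.56351156 -0.04903173 -0.14138894] [[-0.3, -0.9], [0.6, -0.3], [0.2, 1.7], [-0.8, -0.5], [-0.0, -0.9], [0.2, 0.8]]
knob [0.58619288 0.10040128 0.11748584]
flange [ 0.49540202 -0.03600068] in fixture -0.0704503840686195 0.0050103042986772445 689 745
flange [ 0.49436087 -0.0326569 ] in fixture -0.0719492426529696 0.008175478173049823 847 908
```

>>> servo_tool(commands=[[0,0,-0.0537,0,0,0,0],[0,0,-0.0537,0,0,0,0],[0,0,-0.0537,0,0,0,0],[0,0,0,0,0,0,0]], force=30)

```text
t: 2.05
eef_pos: [0.2339, 0.47, 0.2105]
ee_rot: [0.07, 0.998, 0.0, 0.0]
ft_force: [-0.2, 0.0, 0.2]
grip_width: 0.497
```

```bash
cat > st.py <<'E'
from h import *
from scipy.spatial.transform import Rotation as Rn
F=np.array([.565,-.051]);yaw=-.140
def fx(p):
    d=np.array(p[:2])-F;c,s=np.cos(yaw),np.sin(yaw);return np.array([c*d[0]+s*d[1],-s*d[0]+c*d[1]])
def show():
    o=get_obs();R=Rn.from_quat(o["ee_rot"]).as_matrix()
    print("t",round(o["t"],2),"fix",np.round(fx(o["eef_pos"])*1000,1),"z",round(o["eef_pos"][2]*1000,1),"toolx fixyaw",round(np.arctan2(R[1,0],R[0,0])-yaw-np.pi,4),"toolz",np.round(R[:,2],3),"F",np.round(o["ft_force"],1),"w",round(o["grip_width"],3)); return o
if __name__=="__main__": show()
E
python3 st.py
```

```text
t 2.05 fix [-400.5  469.7] z 210.5 toolx fixyaw 0.0002 toolz [ 0.  0. -1.] F [-0.2  0.   0.2] w 0.497
```

>>> servo_tool(commands=[[0,0,0,-0.26,-0.44,0,0],[0,0,0,-0.26,-0.44,0,0],[0,0,0,-0.26,-0.44,0,0],[0,0,0,-0.26,-0.44,0,0],[0,0,0,-0.26,-0.44,0,0],[0,0,0,-0.26,-0.44,0,0],[0,0,0,-0.26,-0.44,0,0],[0,0,0,-0.26,-0.44,0,0],[0,0,0,-0.26,-0.44,0,0],[0,0,0,-0.26,-0.44,0,0]])

```text
t: 3.05
eef_pos: [0.3815, 0.1146, 0.2108]
ee_rot: [0.071, 0.997, 0.0, 0.001]
ft_force: [0.5, -0.4, 0.1]
grip_width: 0.498
```

>>> servo_tool(commands=[[0,0,0,-0.26,-0.44,0,0],[0,0,0,-0.26,-0.44,0,0],[0,0,0,-0.26,-0.44,0,0],[0,0,0,-0.26,-0.44,0,0],[0,0,0,0,0,0.4,0],[0,0,0,0,0,0.4,0],[0,0,0,0,0,0.4,0],[0,0,0,0,0,0.4,0],[0,0,0,0,0,0,0]])

```text
t: 3.95
eef_pos: [0.4359, -0.0247, 0.0858]
ee_rot: [0.071, 0.997, 0.001, -0.005]
ft_force: [-0.2, -0.3, 0.5]
grip_width: 0.501
```

```bash
python3 - <<'E'
from st import *
o=show(); w=snapshot("wrist"); cv2.imwrite("pics/w1.png",cv2.convertScaleAbs(w["frame"],alpha=1.4))
d=snapshot("side"); cv2.imwrite("pics/s2.png",cv2.convertScaleAbs(cv2.resize(d["frame"][150:350,200:460],None,fx=3,fy=3,interpolation=2),alpha=1.4))
E
```

```text
t 3.95 fix [-131.5    8. ] z 85.8 toolx fixyaw -0.0018 toolz [-0.01   0.002 -1.   ] F [-0.2 -0.3  0.5] w 0.501
```

View pics/w1.png

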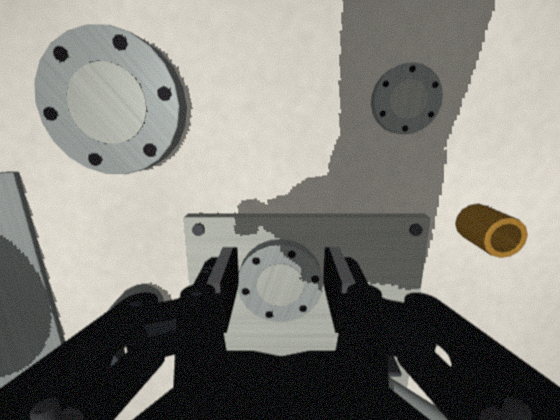

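View pics/s2.png

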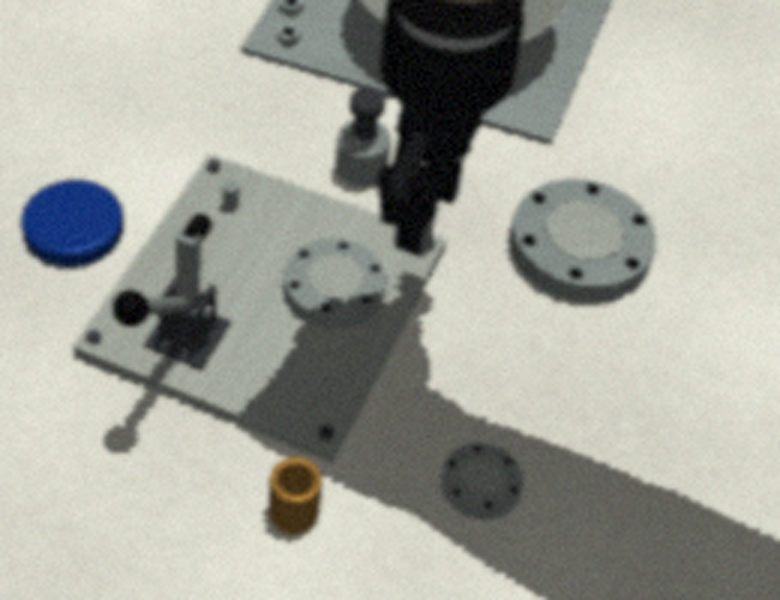

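The wrist view shows the flange at (280,281), centred between the fingers at about (235..330). The plate's rear corners are at (185,214) and (430,214). I'll use these to refine the lateral numbers.

```bash
python3 - <<'E'
from st import *
o=get_obs(); R=Rn.from_quat(o["ee_rot"]).as_matrix(); w=snapshot("wrist"); T=w["tool_from_camera"]
def g(u,v,z):
    d=R@(T[:3,:3]@[(u-w["cx"])/w["fx"],(v-w["cy"])/w["fy"],1]); C=o["eef_pos"]+R@T[:3,3]
    return np.round(fx(C+d*(z-C[2])/d[2])*1000,1)
print("corners",g(185,214,.012),g(430,214,.012),"want -125,-72/128")
h=[(256,261),(291,254),(315,279),(303,308),(269,314),(244,287)]
(c,_,_)=cv2.fitEllipse(np.array(h,np.float32)); print(c,"flange",g(*c,.026))
E
```

```text
corners [-120.3  -70.1] [-120.1  131. ] want -125,-72/128
(279.8000183105469, 284.0798645019531) flange [-63.8   7.7]
```

>>> servo_tool(commands=[[0,0,0,0,0,0.35,0],[0,0,0,0,0,0.35,0],[0,0,0,0,-0.04,0.2,0],[0,0,0,0,0,0,0]])

```text
t: 4.5
eef_pos: [0.4393, -0.0285, 0.023]
ee_rot: [0.07, 0.998, 0.0, -0.0]
ft_force: [-0.3, -0.1, -0.5]
grip_width: 0.504
```

```bash
python3 - <<'E'
from st import *
o=show()
d=snapshot("side"); cv2.imwrite("pics/s3.png",cv2.convertScaleAbs(cv2.resize(d["frame"][190:310,240:400],None,fx=5,fy=5,interpolation=2),alpha=1.6))
w=snapshot("wrist"); cv2.imwrite("pics/w3.png",cv2.convertScaleAbs(w["frame"],alpha=1.4))
E
```

```text
t 4.5 fix [-127.6    4.7] z 23.0 toolx fixyaw -0.0003 toolz [-0.001  0.    -1.   ] F [-0.3 -0.1 -0.5] w 0.504
```

View pics/s3.png

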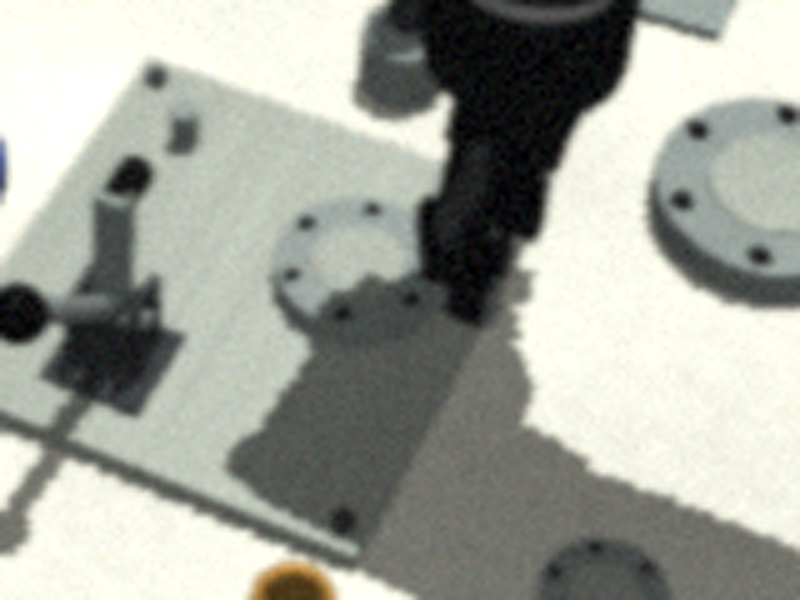

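View pics/w3.png

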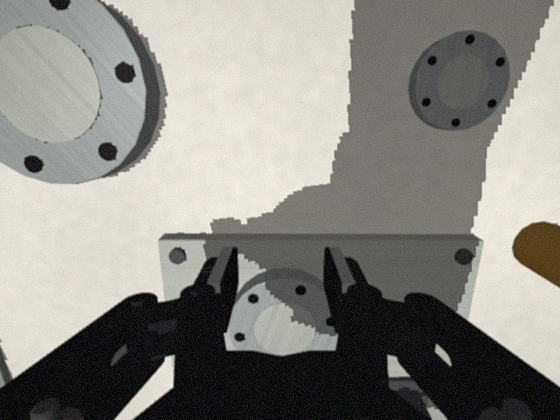

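>>> servo_tool(commands=[[0,0,0,0,0,0.07,0],[0,0,0,0,0,0.04,0],[0,0,0,0,0,0,0]])

```text
t: 4.9
eef_pos: [0.4398, -0.0285, 0.015]
ee_rot: [0.07, 0.998, -0.0, 0.0]
ft_force: [0.3, 0.8, -0.8]
grip_width: 0.502
```

>>> servo_tool(commands=[[0,0,0,-0.07,0,0,0],[0,0,0,-0.07,0,0,0],[0,0,0,-0.07,0,0,0],[0,0,0,-0.07,0,0,0],[0,0,0,0,0,0,0]])

```text
t: 5.4
eef_pos: [0.4613, -0.0316, 0.0149]
ee_rot: [0.07, 0.998, -0.0, 0.0]
ft_force: [0.7, -0.2, 0.3]
grip_width: 0.497
```

```bash
python3 - <<'E'
from st import *
o=show()
d=snapshot("side"); cv2.imwrite("pics/s4.png",cv2.convertScaleAbs(cv2.resize(d["frame"][190:310,240:400],None,fx=5,fy=5,interpolation=2),alpha=1.6))
E
```

```text
t 5.4 fix [-105.4    4.7] z 14.9 toolx fixyaw 0.0003 toolz [ 0.001 -0.    -1.   ] F [ 0.7 -0.2  0.3] w 0.497
```

View pics/s4.png

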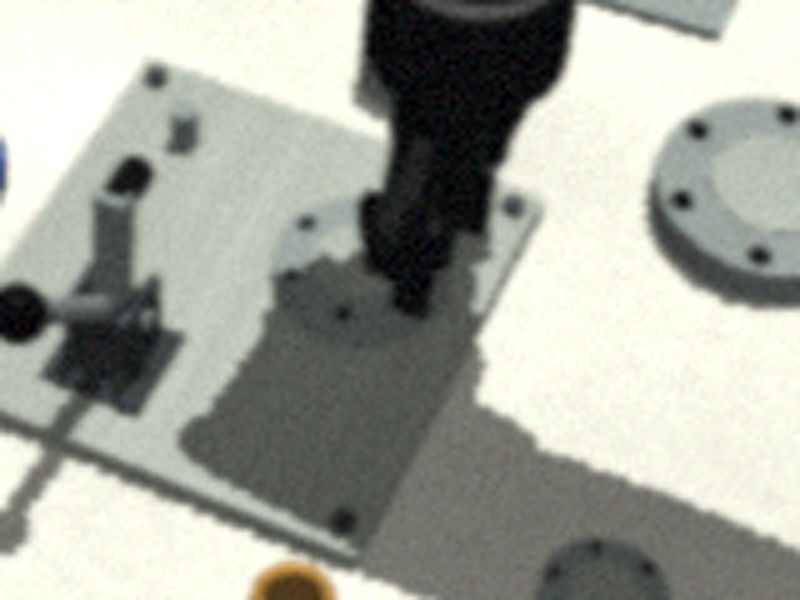

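>>> servo_tool(commands=[[0,0,0,-0.07,0,0,0],[0,0,0,-0.07,0,0,0],[0,0,0,-0.07,0,0,0],[0,0,0,-0.07,0,0,0],[0,0,0,-0.07,0,0,0],[0,0,0,0,0,0,0]])

```text
t: 6.05
eef_pos: [0.4872, -0.0352, 0.0148]
ee_rot: [0.07, 0.998, -0.0, 0.0]
ft_force: [-0.6, -0.3, -0.2]
grip_width: 0.498
```

```bash
python3 - <<'E'
from st import *
o=show()
d=snapshot("side"); cv2.imwrite("pics/s5.png",cv2.convertScaleAbs(cv2.resize(d["frame"][190:310,240:400],None,fx=5,fy=5,interpolation=2),alpha=1.6))
E
```

```text
t 6.05 fix [-79.3   4.8] z 14.8 toolx fixyaw 0.0003 toolz [ 0.001 -0.    -1.   ] F [-0.6 -0.3 -0.2] w 0.498
```

View pics/s5.png

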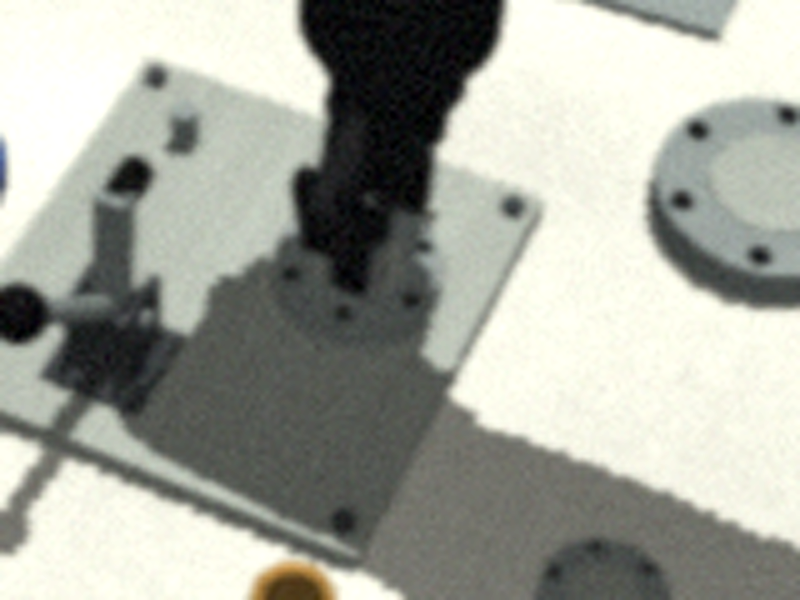

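The fingers passed over the flange without touching it, so half open they stand at least 11 mm behind the TCP. I'll back off and lower them further.

>>> servo_tool(commands=[[0,0,0,0,0,-0.1,0],[0,0,0,0.2,0,0,0],[0,0,0,0.2,0,0,0],[0,0,0,0.1,0,0,0],[0,0,0,0,0,0.1,0],[0,0,0,0,0,0.05,0],[0,0,0,0,0,0.05,0],[0,0,0,0,0,0,0]])

```text
t: 6.9
eef_pos: [0.4489, -0.0298, 0.0063]
ee_rot: [0.07, 0.998, 0.0, -0.001]
ft_force: [-0.4, 0.5, -0.5]
grip_width: 0.5
```

>>> servo_tool(commands=[[0,0,0,0,0,0.03,0],[0,0,0,0,0,0,0]])

```text
t: 7.1
eef_pos: [0.4492, -0.0298, 0.0047]
ee_rot: [0.07, 0.998, 0.0, -0.0]
ft_force: [-0.8, -0.9, -0.1]
grip_width: 0.5
```

```bash
python3 - <<'E'
from st import *
o=show()
d=snapshot("side"); cv2.imwrite("pics/s6.png",cv2.convertScaleAbs(cv2.resize(d["frame"][190:310,240:400],None,fx=5,fy=5,interpolation=2),alpha=1.6))
w=snapshot("wrist"); cv2.imwrite("pics/w6.png",cv2.convertScaleAbs(w["frame"],alpha=1.4))
E
```

```text
t 7.1 fix [-117.6    4.8] z 4.7 toolx fixyaw 0.0004 toolz [-0.  0. -1.] F [-0.8 -0.9 -0.1] w 0.5
```

View pics/s6.png

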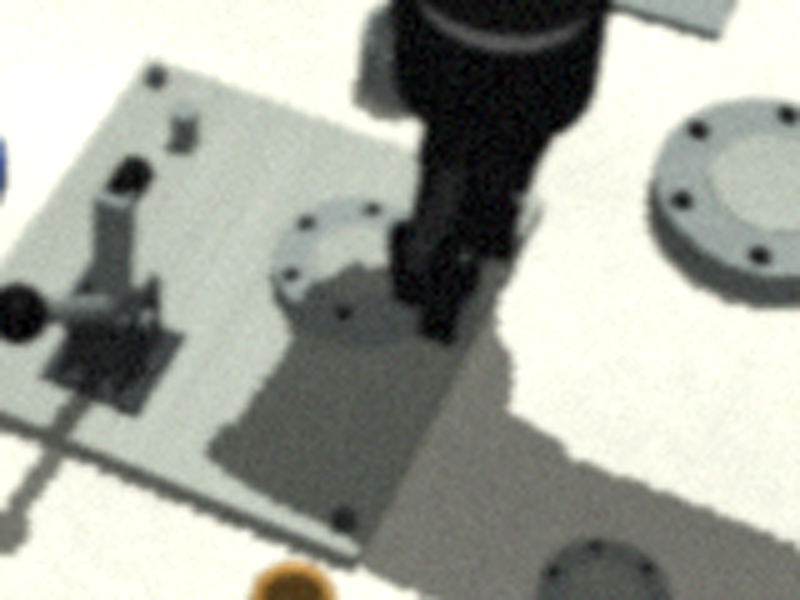

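View pics/w6.png

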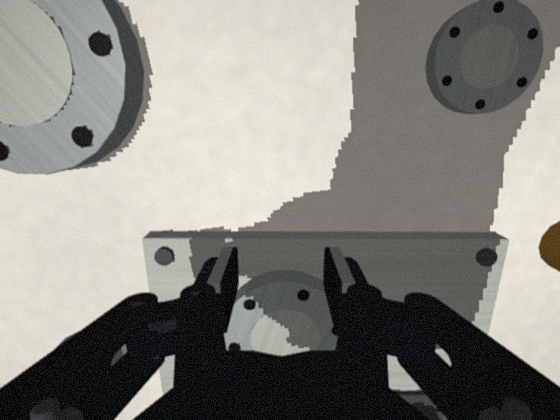

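>>> servo_tool(commands=[[0,0,0,-0.07,0,0,0],[0,0,0,-0.07,0,0,0],[0,0,0,-0.07,0,0,0],[0,0,0,-0.07,0,0,0],[0,0,0,-0.07,0,0,0],[0,0,0,0,0,0,0]])

```text
t: 7.8
eef_pos: [0.4761, -0.0337, 0.0051]
ee_rot: [0.07, 0.998, -0.0, 0.0]
ft_force: [-0.2, 0.7, 0.4]
grip_width: 0.501
```

```bash
python3 - <<'E'
from st import *
o=show()
d=snapshot("side"); cv2.imwrite("pics/s7.png",cv2.convertScaleAbs(cv2.resize(d["frame"][190:310,240:400],None,fx=5,fy=5,interpolation=2),alpha=1.6))
E
```

```text
t 7.8 fix [-90.4   4.7] z 5.1 toolx fixyaw 0.0004 toolz [ 0.001 -0.    -1.   ] F [-0.2  0.7  0.4] w 0.501
```

View pics/s7.png

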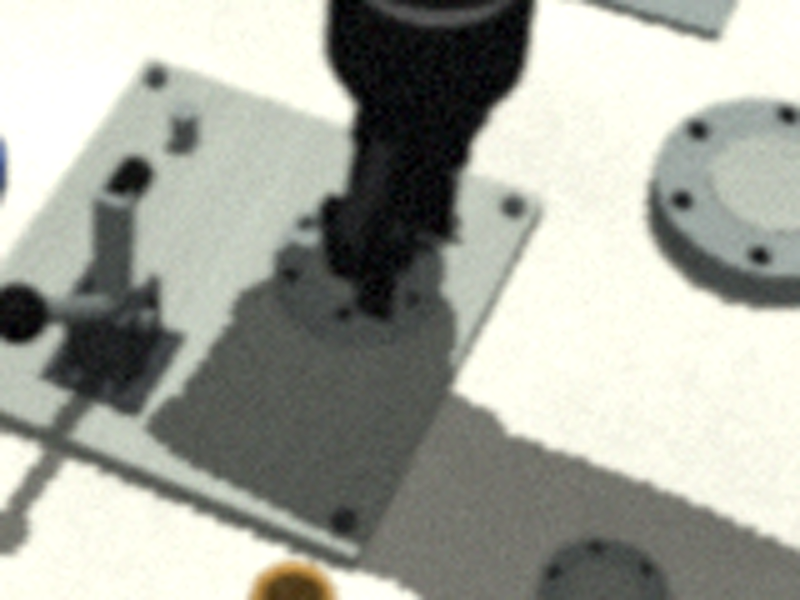

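```bash
python3 - <<'E'
from st import *
o=show()
R=Rn.from_quat(o["ee_rot"]).as_matrix()
sd=snapshot("side");sc=snapshot("scene");
f=cv2.convertScaleAbs(cv2.resize(sc["frame"][190:310,220:380],None,fx=5,fy=5,interpolation=2),alpha=1.6)
for s,o0,n in((sd,(240,190),"side"),(sc,(220,190),"scene")):
  f=cv2.convertScaleAbs(cv2.resize(s["frame"][o0[1]:o0[1]+120,o0[0]:o0[0]+160],None,fx=5,fy=5,interpolation=2),alpha=1.6)
  for y in(-.0215,.0215):
   for x in (-.011,.011):
    for z,c in((0,(0,0,255)),(-.013,(0,255,0)),(-.025,(255,0,0))):
      p=(proj(s,[o["eef_pos"]+R@[x,y,z]])[0]-o0)*5+2
      cv2.circle(f,tuple(int(v) for v in p),3,c,-1)
  cv2.imwrite(f"pics/m_{n}.png",f)
E
```

```text
t 7.85 fix [-91.    4.8] z 5.0 toolx fixyaw 0.0004 toolz [-0. -0. -1.] F [ 0.4 -0.1 -0.6] w 0.5
```

View pics/m_side.png

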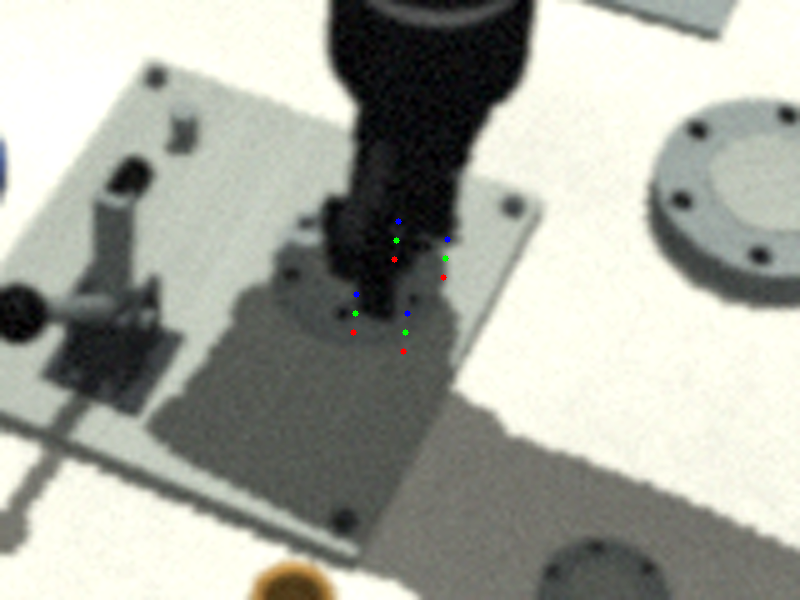

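View pics/m_scene.png

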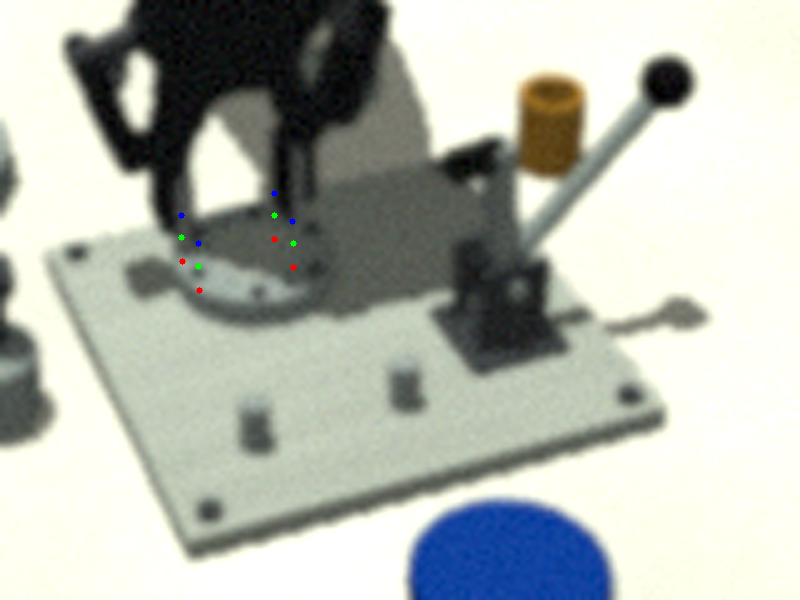

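The fingertips still show about 23 mm behind the nominal TCP and over the flange. I'll back off and feel for the plate.

>>> servo_tool(commands=[[0,0,0,0,0,-0.08,0],[0,0,0,0.2,0,0,0],[0,0,0,0.2,0,0,0],[0,0,0,0.06,0,0,0],[0,0,0,0,0,0.08,0],[0,0,0,0,0,0.05,0],[0,0,0,0,0,0.05,0],[0,0,0,0,0,0,0]])

```text
t: 8.75
eef_pos: [0.4407, -0.0286, -0.0034]
ee_rot: [0.07, 0.998, 0.0, -0.001]
ft_force: [0.1, -0.2, -0.1]
grip_width: 0.498
```

>>> servo_tool(commands=[[0,0,0,0,0,0.02,0],[0,0,0,0,0,0,0]])

```text
t: 8.95
eef_pos: [0.4411, -0.0287, -0.0042]
ee_rot: [0.07, 0.998, 0.0, -0.0]
ft_force: [0.3, 0.3, 1.1]
grip_width: 0.497
```

```bash
python3 - <<'E'
from st import *
o=show()
s=snapshot("scene");f=cv2.convertScaleAbs(cv2.resize(s["frame"][190:310,220:380],None,fx=5,fy=5,interpolation=2),alpha=1.6)
cv2.imwrite("pics/m8.png",f)
E
```

```text
t 8.95 fix [-125.8    4.8] z -4.2 toolx fixyaw 0.0004 toolz [-0.  0. -1.] F [0.3 0.3 1.1] w 0.497
```

View pics/m8.png

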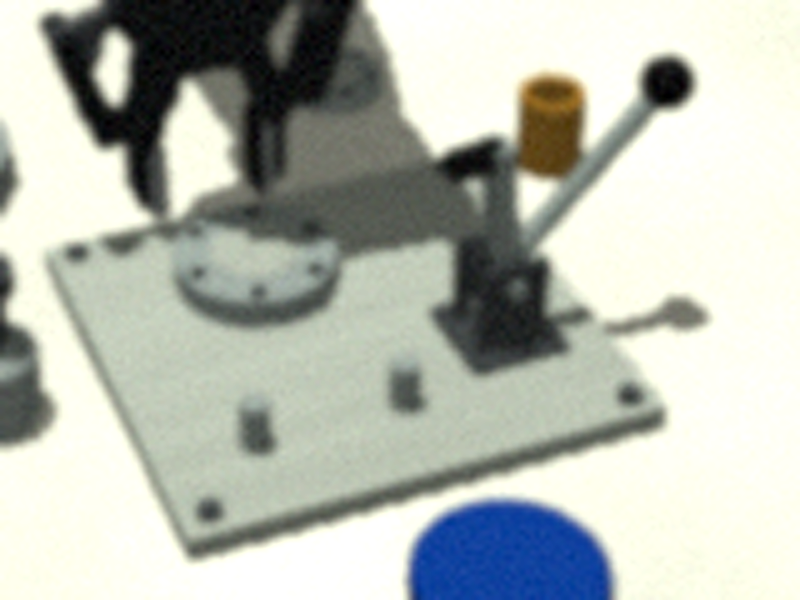

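>>> servo_tool(commands=[[0,0,0,0,0,0.04,0],[0,0,0,0,0,0.0,0]])

```text
t: 9.2
eef_pos: [0.4409, -0.0286, -0.0073]
ee_rot: [0.07, 0.998, 0.0, -0.0]
ft_force: [-0.3, 0.3, -0.1]
grip_width: 0.498
```

>>> servo_tool(commands=[[0,0,0,0,0,0.04,0],[0,0,0,0,0,0.0,0]])

```text
t: 9.4
eef_pos: [0.4407, -0.0286, -0.0105]
ee_rot: [0.07, 0.998, 0.0, -0.0]
ft_force: [0.1, -0.1, 1.1]
grip_width: 0.499
```

>>> servo_tool(commands=[[0,0,0,0,0,0.04,0],[0,0,0,0,0,0.0,0]])

```text
t: 9.6
eef_pos: [0.441, -0.0287, -0.0107]
ee_rot: [0.07, 0.998, -0.0, -0.0]
ft_force: [-5.8, 0.9, 13.2]
grip_width: 0.5
```

```bash
python3 - <<'E'
from st import *
o=show()
s=snapshot("scene");f=cv2.convertScaleAbs(cv2.resize(s["frame"][190:310,220:380],None,fx=5,fy=5,interpolation=2),alpha=1.6)
cv2.imwrite("pics/m9.png",f)
E
```

```text
t 9.6 fix [-125.9    4.8] z -10.7 toolx fixyaw 0.0006 toolz [-0. -0. -1.] F [-5.8  0.9 13.2] w 0.5
```

View pics/m9.png

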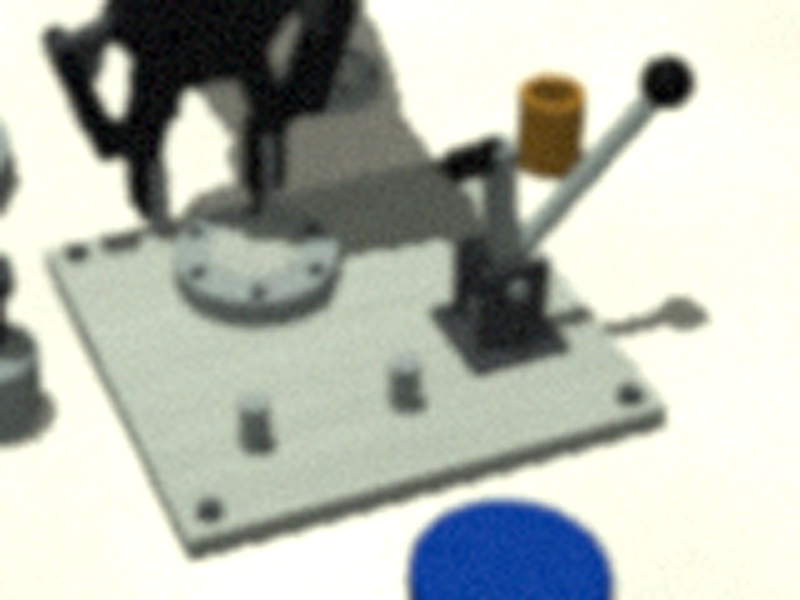

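Plate contact is at TCP z = -10.7 mm with 13 N. I'll raise about 3 mm clear and push.

>>> servo_tool(commands=[[0,0,0,0,0,-0.07,0],[0,0,0,-0.07,0,0,0],[0,0,0,-0.07,0,0,0],[0,0,0,-0.07,0,0,0],[0,0,0,-0.07,0,0,0],[0,0,0,-0.07,0,0,0],[0,0,0,-0.07,0,0,0],[0,0,0,0,0,0,0]])

```text
t: 10.45
eef_pos: [0.4732, -0.0334, -0.008]
ee_rot: [0.07, 0.998, -0.0, 0.0]
ft_force: [-0.1, 0.0, -0.9]
grip_width: 0.501
```

```bash
python3 - <<'E'
from st import *
o=show()
s=snapshot("scene");f=cv2.convertScaleAbs(cv2.resize(s["frame"][190:310,220:380],None,fx=5,fy=5,interpolation=2),alpha=1.6)
cv2.imwrite("pics/m10.png",f)
E
```

```text
t 10.45 fix [-93.4   4.7] z -8.0 toolx fixyaw 0.0003 toolz [ 0.001 -0.    -1.   ] F [-0.1  0.  -0.9] w 0.501
```

View pics/m10.png

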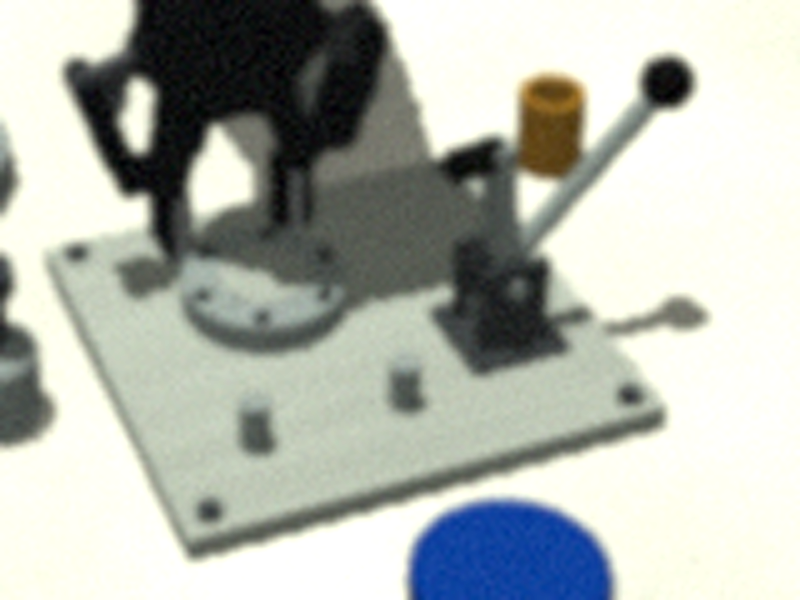

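>>> servo_tool(commands=[[0,0,0,-0.07,-0.005,0,0],[0,0,0,-0.07,-0.005,0,0],[0,0,0,-0.07,-0.005,0,0],[0,0,0,-0.07,-0.005,0,0],[0,0,0,-0.07,-0.005,0,0],[0,0,0,-0.07,-0.005,0,0],[0,0,0,-0.07,-0.005,0,0],[0,0,0,0,0,0,0]])

```text
t: 11.3
eef_pos: [0.5096, -0.0411, -0.0076]
ee_rot: [0.07, 0.998, -0.0, 0.001]
ft_force: [-0.4, 0.7, 0.4]
grip_width: 0.501
```

```bash
python3 - <<'E'
from st import *
o=show()
s=snapshot("scene");f=cv2.convertScaleAbs(cv2.resize(s["frame"][190:310,220:380],None,fx=5,fy=5,interpolation=2),alpha=1.6)
cv2.imwrite("pics/m11.png",f)
E
```

```text
t 11.3 fix [-56.2   2.1] z -7.6 toolx fixyaw 0.0003 toolz [ 0.002 -0.    -1.   ] F [-0.4  0.7  0.4] w 0.501
```

View pics/m11.png

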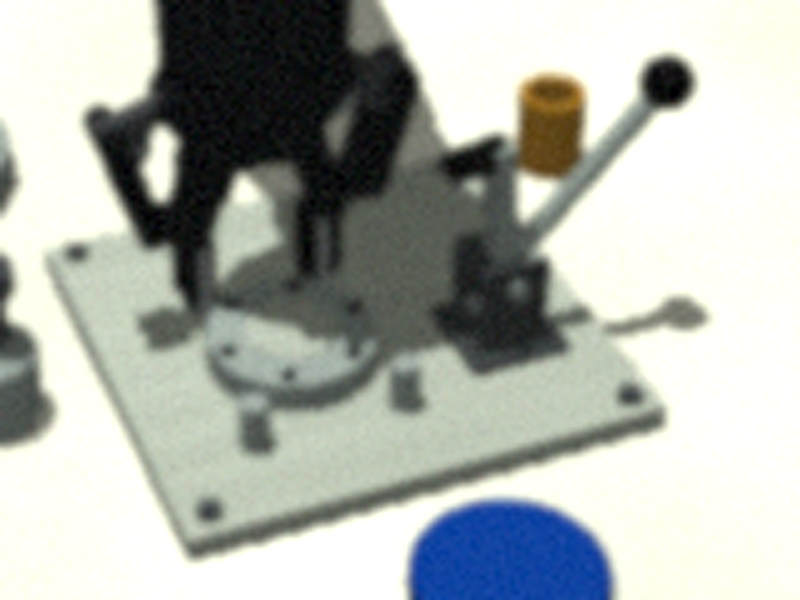

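>>> servo_tool(commands=[[0,0,0,-0.05,-0.003,0,0],[0,0,0,-0.05,-0.003,0,0],[0,0,0,-0.04,-0.003,0,0],[0,0,0,0,0,0,0]])

```text
t: 11.75
eef_pos: [0.5192, -0.043, -0.0076]
ee_rot: [0.07, 0.998, -0.0, 0.0]
ft_force: [-1.1, 0.4, 0.4]
grip_width: 0.5
```

>>> servo_tool(commands=[[0,0,0,-0.03,0,0,0],[0,0,0,0,0,0,0]])

```text
t: 11.95
eef_pos: [0.521, -0.0433, -0.0077]
ee_rot: [0.07, 0.998, -0.0, 0.0]
ft_force: [-2.5, 0.1, 0.5]
grip_width: 0.504
```

>>> servo_tool(commands=[[0,0,0,-0.03,0,0,0],[0,0,0,0,0,0,0]])

```text
t: 12.15
eef_pos: [0.5233, -0.0436, -0.0077]
ee_rot: [0.07, 0.998, -0.0, 0.0]
ft_force: [-1.7, -0.2, 1.5]
grip_width: 0.505
```

```bash
python3 - <<'E'
from st import *
o=show()
s=snapshot("scene");f=cv2.convertScaleAbs(cv2.resize(s["frame"][190:310,220:380],None,fx=5,fy=5,interpolation=2),alpha=1.6)
cv2.imwrite("pics/m12.png",f)
E
```

```text
t 12.15 fix [-42.3   1.5] z -7.7 toolx fixyaw 0.0004 toolz [ 0. -0. -1.] F [-1.7 -0.2  1.5] w 0.505
```

View pics/m12.png

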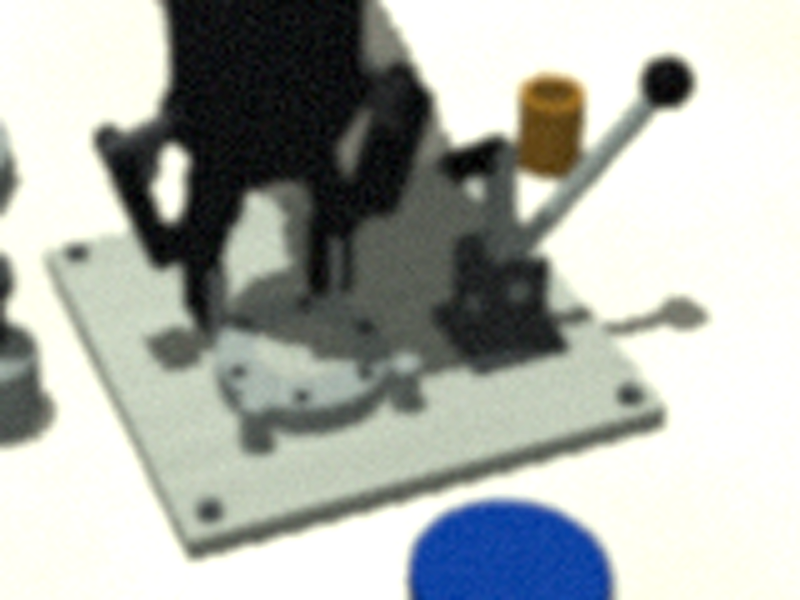

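>>> servo_tool(commands=[[0,0,0,-0.02,0,0,0],[0,0,0,0,0,0,0]])

```text
t: 12.4
eef_pos: [0.5246, -0.0438, -0.0077]
ee_rot: [0.07, 0.998, -0.0, 0.0]
ft_force: [-2.5, 0.9, 1.0]
grip_width: 0.5
```

>>> servo_tool(commands=[[0,0,0,-0.02,0,0,0],[0,0,0,0,0,0,0]])

```text
t: 12.6
eef_pos: [0.5262, -0.044, -0.0077]
ee_rot: [0.07, 0.998, -0.0, 0.0]
ft_force: [-2.5, 0.1, 2.4]
grip_width: 0.5
```

>>> servo_tool(commands=[[0,0,0,-0.02,0,0,0],[0,0,0,0,0,0,0]])

```text
t: 12.8
eef_pos: [0.5269, -0.0441, -0.0078]
ee_rot: [0.07, 0.998, -0.0, -0.001]
ft_force: [-3.8, 0.8, 3.4]
grip_width: 0.501
```

```bash
python3 - <<'E'
from st import *
o=show()
s=snapshot("scene");f=cv2.convertScaleAbs(cv2.resize(s["frame"][190:310,220:380],None,fx=5,fy=5,interpolation=2),alpha=1.6)
cv2.imwrite("pics/m13.png",f)
E
```

```text
t 12.8 fix [-38.7   1.5] z -7.8 toolx fixyaw 0.0004 toolz [-0.001  0.    -1.   ] F [-3.8  0.8  3.4] w 0.501
```

View pics/m13.png

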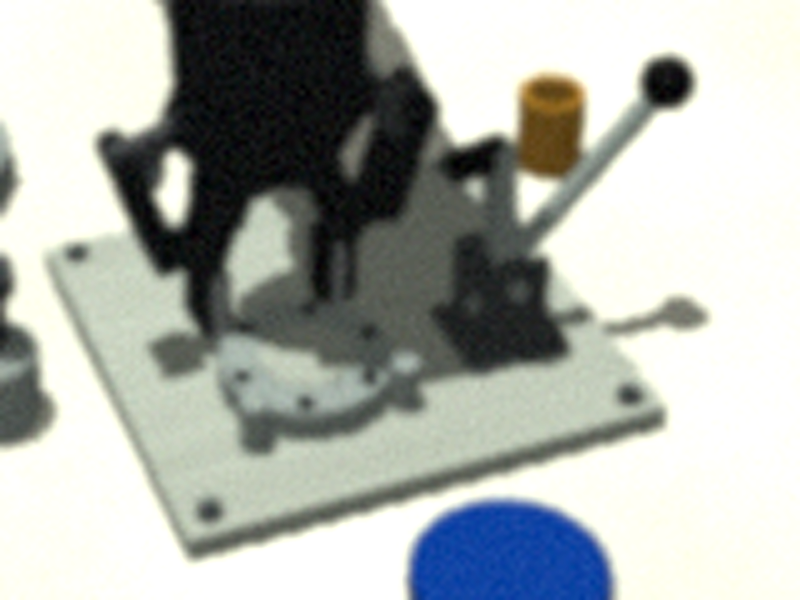

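>>> servo_tool(commands=[[0,0,0,-0.02,0,0,0],[0,0,0,0,0,0,0]])

```text
t: 13.05
eef_pos: [0.5271, -0.0442, -0.008]
ee_rot: [0.07, 0.998, -0.0, -0.002]
ft_force: [-6.8, 1.0, 4.8]
grip_width: 0.497
```

>>> servo_tool(commands=[[0,0,0,-0.02,0,0,0],[0,0,0,0,0,0,0]])

```text
t: 13.25
eef_pos: [0.5273, -0.0442, -0.0082]
ee_rot: [0.07, 0.998, -0.0, -0.003]
ft_force: [-10.1, 0.5, 7.1]
grip_width: 0.503
```

>>> servo_tool(commands=[[0,0,0,-0.02,0,0,0],[0,0,0,0,0,0,0]])

```text
t: 13.45
eef_pos: [0.5274, -0.0443, -0.0083]
ee_rot: [0.07, 0.998, 0.0, -0.005]
ft_force: [-12.8, -0.1, 8.6]
grip_width: 0.502
```

The flange is against the pins: the force rose to 13 N with no further motion. Now I'll back away and check.

>>> servo_tool(commands=[[0,0,0,0.1,0,0,0],[0,0,0,0.2,0,0,0],[0,0,0,0.4,0,0,0],[0,0,0,0,0,-0.4,0],[0,0,0,0,0,-0.5,0],[0,0,0,0,0,-0.5,0],[0,0,0,0,0,-0.5,0],[0,0,0,0.4,0,-0.5,0],[0,0,0,0.4,0,0,-1]])

```text
t: 14.35
eef_pos: [0.4255, -0.0302, 0.1791]
ee_rot: [0.07, 0.998, -0.001, 0.008]
ft_force: [0.3, 0.3, 0.8]
grip_width: 0.343
```

```bash
python3 - <<'E'
from st import *
o=show()
sc=snapshot("scene");sd=snapshot("side")
R=[]
for s,n,o0 in((sc,"a",(220,190)),(sd,"b",(200,180))):
    f=cv2.convertScaleAbs(cv2.resize(s["frame"][o0[1]:o0[1]+120,o0[0]:o0[0]+160],None,fx=5,fy=5,interpolation=2),alpha=1.6)
    for q,c in((F,(0,0,255)),):
        t=np.linspace(0,2*np.pi,80)
        for dx in (0,):
            P=[[F[0]+.035*np.cos(a),F[1]+.035*np.sin(a),.026] for a in t]
            cv2.polylines(f,[((proj(s,P)-o0)*5+2).astype(np.int32)],True,c,1)
    cv2.imwrite(f"pics/h{n}.png",f)
E
```

```text
t 14.35 fix [-141.1    1.1] z 179.1 toolx fixyaw 0.0005 toolz [ 0.015 -0.003 -1.   ] F [0.3 0.3 0.8] w 0.343
```

View pics/ha.png

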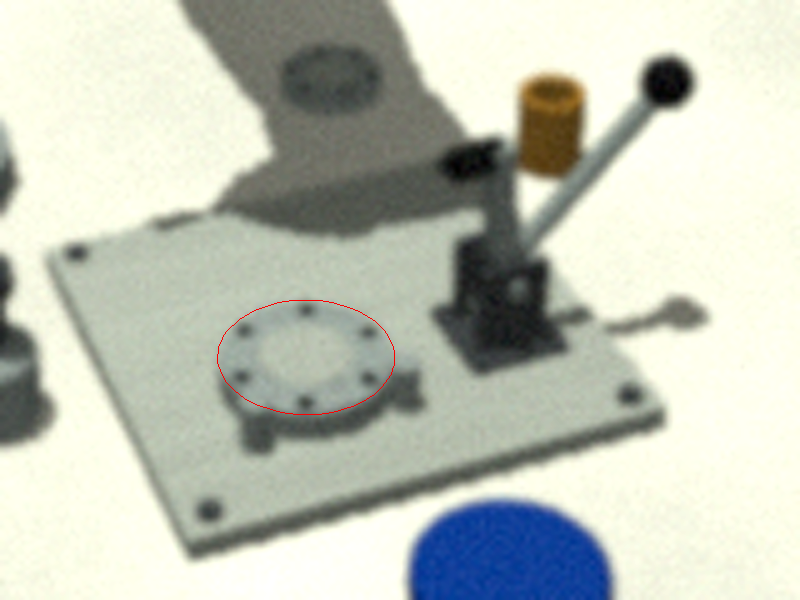

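View pics/hb.png

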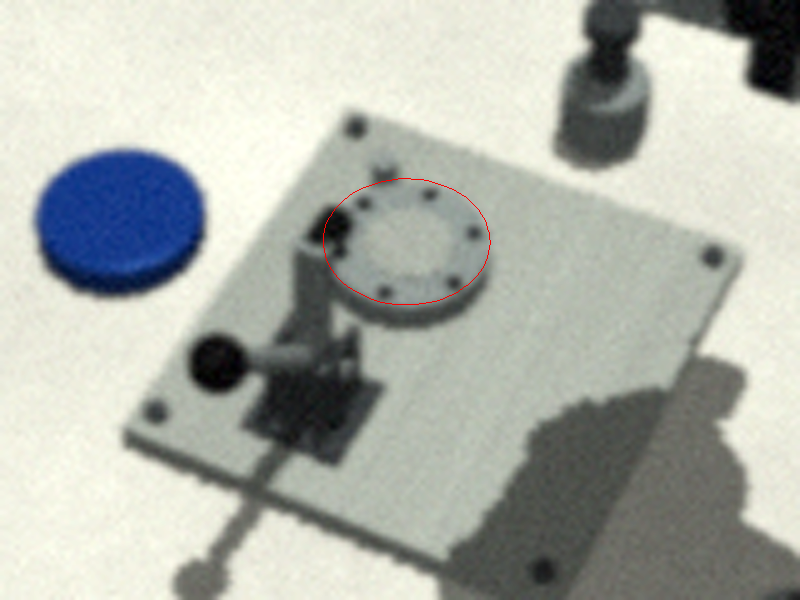

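The flange matches the projected home circle in both views and touches both pins, at (258,420) and (407,375) in the zoomed scene view. The clamp is still open. Next is the lever, so I'm moving beyond the knob with the fingers shut.

>>> servo_tool(commands=[[0,0,0,-0.31,0.45,0,-1],[0,0,0,-0.31,0.45,0,-1],[0,0,0,-0.31,0.45,0,-1],[0,0,0,-0.31,0.45,0,-1],[0,0,0,-0.31,0.45,0,-1],[0,0,0,-0.31,0.45,0,-1],[0,0,0,0,0,0,-1],[0,0,0,0,0,0,-1]])

```text
t: 15.25
eef_pos: [0.5878, 0.1527, 0.1703]
ee_rot: [0.069, 0.998, -0.0, -0.0]
ft_force: [0.6, -0.8, -0.0]
grip_width: 0.001
```

```bash
cat > mk.py <<'E'
from st import *
import sys
o=show();R=Rn.from_quat(o["ee_rot"]).as_matrix()
for s,o0,n in((snapshot("side"),(180,170),"side"),(snapshot("scene"),(260,130),"scene")):
  f=cv2.convertScaleAbs(cv2.resize(s["frame"][o0[1]:o0[1]+150,o0[0]:o0[0]+180],None,fx=4,fy=4,interpolation=2),alpha=1.6)
  for z,c in((0,(0,0,255)),(-.013,(0,255,0)),(-.025,(255,0,0))):
      p=(proj(s,[o["eef_pos"]+R@[0,0,z]])[0]-o0)*4+2
      cv2.circle(f,tuple(int(v) for v in p),3,c,-1)
  cv2.imwrite(f"pics/{sys.argv[1]}_{n}.png",f)
E
python3 mk.py k1
```

```text
t 15.25 fix [ -5.8 204.9] z 170.3 toolx fixyaw 0.0018 toolz [-0.001 -0.    -1.   ] F [ 0.6 -0.8 -0. ] w 0.001
```

View pics/k1_side.png

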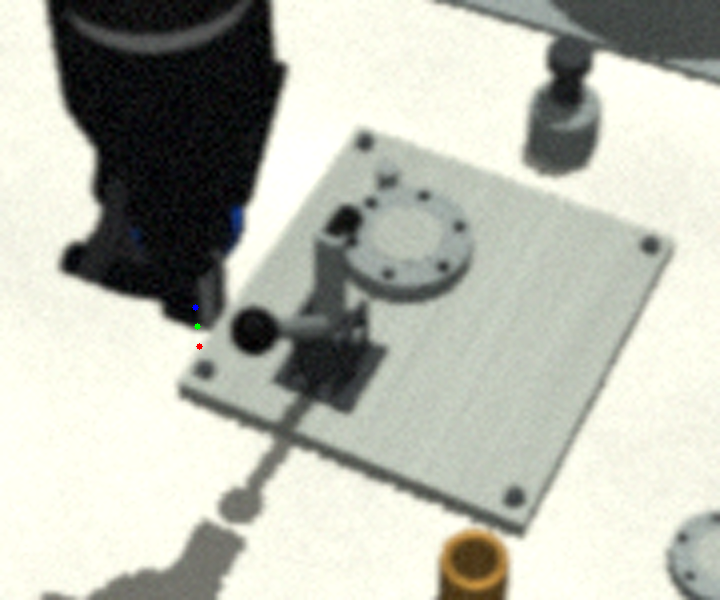

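View pics/k1_scene.png

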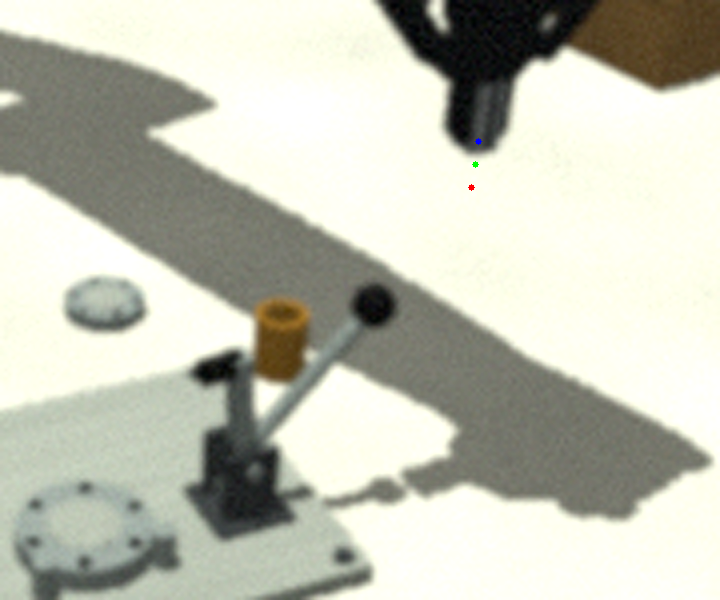

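>>> servo_tool(commands=[[0,0,0,-0.08,0.02,0.38,-1],[0,0,0,0,0,0.38,-1],[0,0,0,0,0,0.36,-1],[0,0,0,0,0,0,-1],[0,0,0,0,0,0,-1]])

```text
t: 15.85
eef_pos: [0.5925, 0.1518, 0.0889]
ee_rot: [0.07, 0.998, -0.0, 0.0]
ft_force: [0.4, -1.0, 0.8]
grip_width: -0.002
```

```bash
python3 mk.py k2
```

```text
t 15.85 fix [ -1.  204.7] z 88.9 toolx fixyaw -0.0008 toolz [ 0. -0. -1.] F [ 0.4 -1.   0.8] w -0.002
```

View pics/k2_side.png

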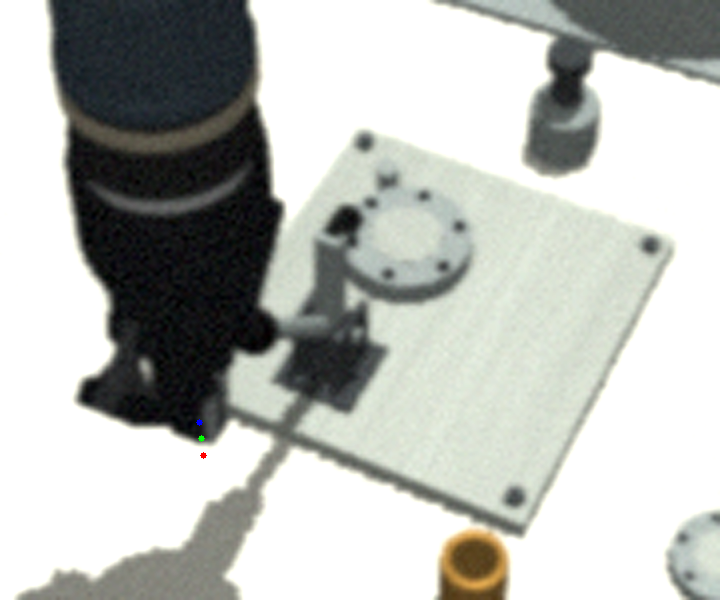

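View pics/k2_scene.png

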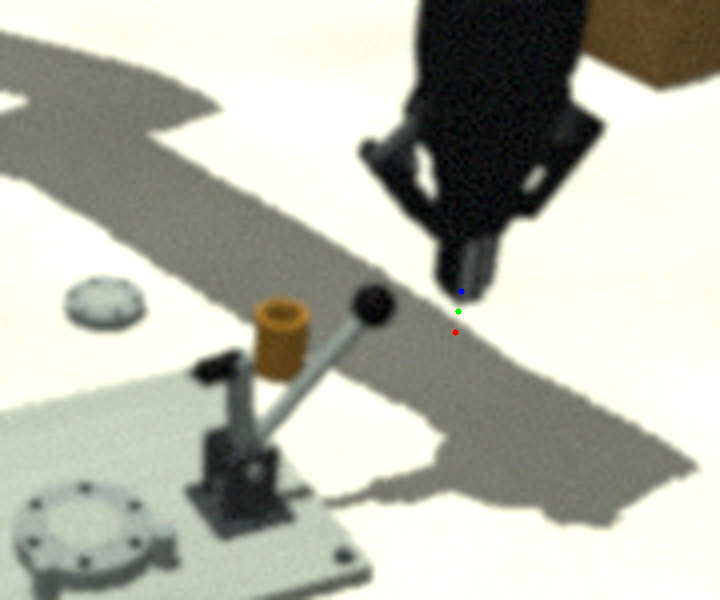

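>>> servo_tool(commands=[[0,0,0,-0.01,0,0.07,-1],[0,0,0,0,-0.15,0,-1],[0,0,0,0,-0.13,0,-1],[0,0,0,0,0,0,-1]])

```text
t: 16.35
eef_pos: [0.5909, 0.13, 0.0833]
ee_rot: [0.071, 0.997, -0.0, 0.0]
ft_force: [0.3, -0.8, 0.7]
grip_width: 0.001
```

>>> servo_tool(commands=[[0,0,0,0,-0.07,-0.02,-1],[0,0,0,0,-0.07,-0.04,-1],[0,0,0,0,0,0,-1]])

```text
t: 16.65
eef_pos: [0.5894, 0.1225, 0.0879]
ee_rot: [0.07, 0.998, 0.002, 0.0]
ft_force: [0.8, 4.5, -2.0]
grip_width: 0.002
```

```bash
python3 mk.py k3
```

```text
t 16.65 fix [ -0.  175.2] z 87.9 toolx fixyaw 0.0007 toolz [ 0.     0.003 -1.   ] F [ 0.8  4.5 -2. ] w 0.002
```

View pics/k3_scene.png

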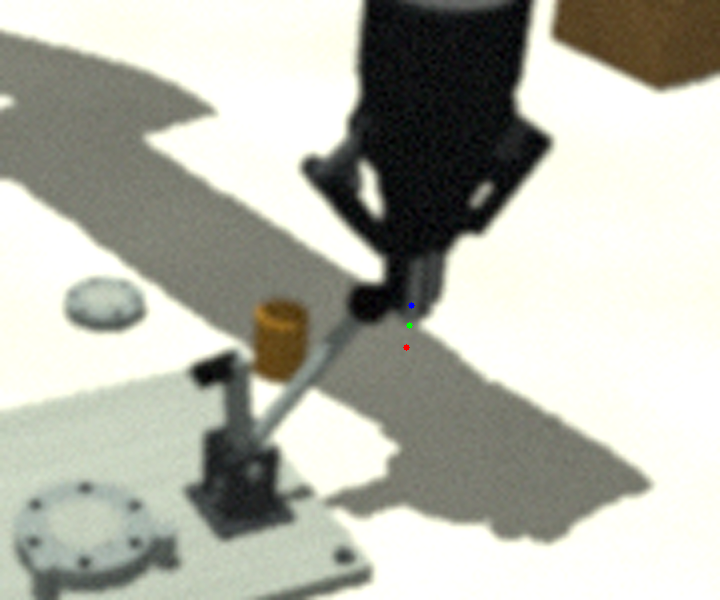

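>>> servo_tool(commands=[[0,0,0,0,-0.09,-0.07,-1],[0,0,0,0,-0.09,-0.06,-1],[0,0,0,0,-0.09,-0.05,-1],[0,0,0,0,0,0,-1]])

```text
t: 17.15
eef_pos: [0.5869, 0.1032, 0.1029]
ee_rot: [0.069, 0.998, 0.002, 0.001]
ft_force: [-0.9, 7.4, 3.4]
grip_width: -0.001
```

```bash
python3 mk.py k4
```

```text
t 17.15 fix [1.000e-01 1.558e+02] z 102.9 toolx fixyaw 0.0014 toolz [ 0.002  0.004 -1.   ] F [-0.9  7.4  3.4] w -0.001
```

View pics/k4_scene.png

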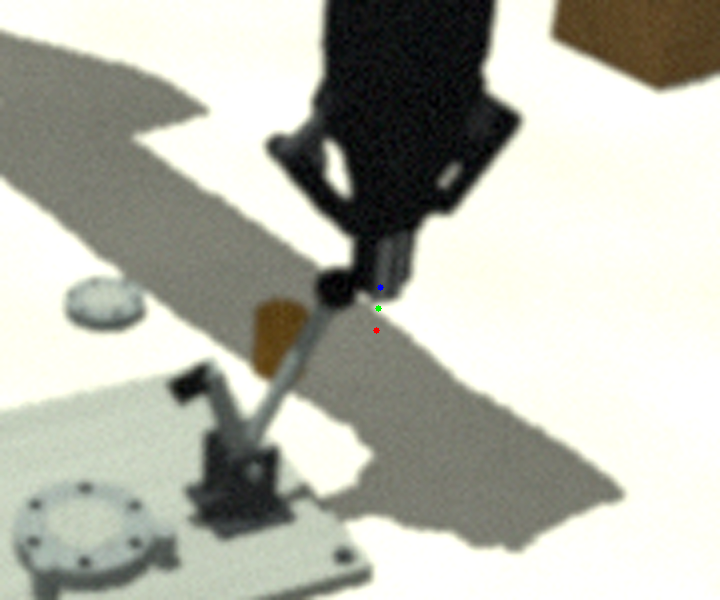

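>>> servo_tool(commands=[[0,0,0,0,-0.1,-0.01,-1],[0,0,0,0,-0.1,-0.01,-1],[0,0,0,0,-0.1,-0.01,-1],[0,0,0,0,0,0,-1]])

```text
t: 17.65
eef_pos: [0.5851, 0.0793, 0.1057]
ee_rot: [0.07, 0.998, 0.0, 0.002]
ft_force: [1.6, 2.7, 3.4]
grip_width: -0.005
```

```bash
python3 mk.py k5
```

```text
t 17.65 fix [  1.7 131.8] z 105.7 toolx fixyaw 0.0007 toolz [ 0.005  0.    -1.   ] F [1.6 2.7 3.4] w -0.005
```

View pics/k5_scene.png

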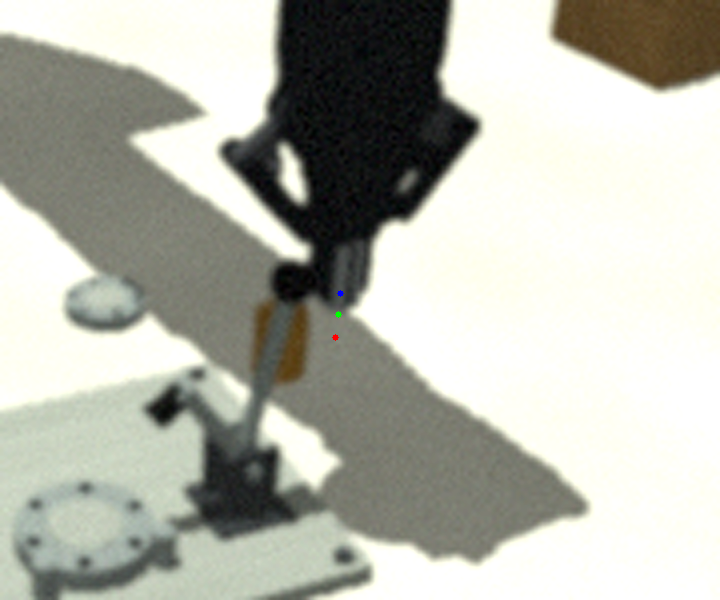

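>>> servo_tool(commands=[[0,0,0,0,-0.1,-0.01,-1],[0,0,0,0,-0.1,0,-1],[0,0,0,0,-0.1,0,-1],[0,0,0,0,-0.1,0,-1],[0,0,0,0,0,0,-1]])

```text
t: 18.25
eef_pos: [0.5784, 0.0474, 0.1031]
ee_rot: [0.071, 0.997, -0.001, -0.001]
ft_force: [-0.2, 0.4, 0.3]
grip_width: 0.0
```

```bash
python3 mk.py k6
```

```text
t 18.25 fix [-0.5 99.3] z 103.1 toolx fixyaw -0.0018 toolz [-0.002 -0.001 -1.   ] F [-0.2  0.4  0.3] w 0.0
```

View pics/k6_scene.png

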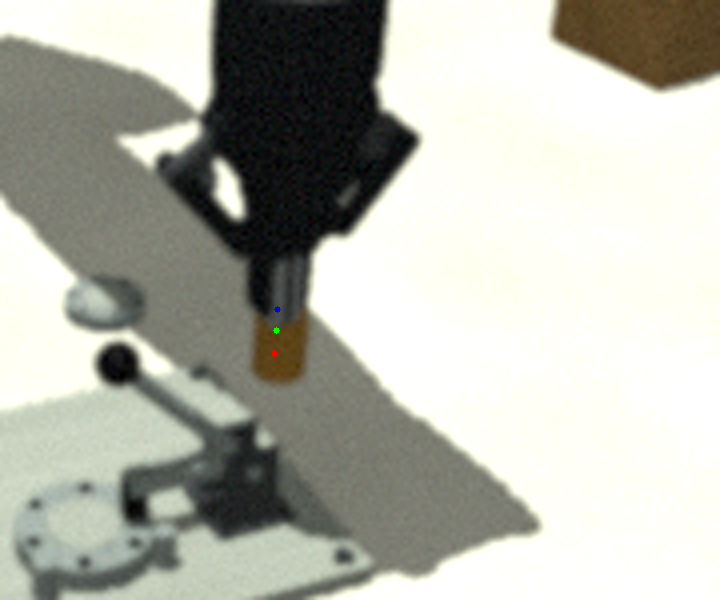

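The lever has snapped over, with the knob at (117,363), and the foot is on the flange at (135,505). I'll retreat upward and check everything.

>>> servo_tool(commands=[[0,0,0,0,0.1,-0.2,-1],[0,0,0,0,0.3,-0.4,-1],[0,0,0,0,0.5,-0.4,-1],[0,0,0,0,0.5,-0.3,-1],[0,0,0,0,0.5,0,-1],[0,0,0,0,0.5,0,-1],[0,0,0,0,0.3,0,-1],[0,0,0,0,0,0,-1]])

```text
t: 19.15
eef_pos: [0.607, 0.2533, 0.2006]
ee_rot: [0.068, 0.998, 0.0, -0.0]
ft_force: [0.2, -0.5, -0.4]
grip_width: 0.001
```

```bash
python3 - <<'E'
from st import *
show()
sc=snapshot("scene");sd=snapshot("side")
for s,n,o0 in((sc,"a",(200,180)),(sd,"b",(200,180))):
    f=cv2.convertScaleAbs(cv2.resize(s["frame"][o0[1]:o0[1]+145,o0[0]:o0[0]+160],None,fx=4,fy=4,interpolation=2),alpha=1.6)
    t=np.linspace(0,2*np.pi,80)
    P=[[F[0]+.035*np.cos(a),F[1]+.035*np.sin(a),.026] for a in t]
    cv2.polylines(f,[((proj(s,P)-o0)*4+2).astype(np.int32)],True,(0,0,255),1)
    # predicted locked knob (q=1.5)
    c,s_=np.cos(yaw),np.sin(yaw)
    for q,col in((1.4,(255,0,0)),(1.5,(0,255,0))):
        a=.75-q; ky=.085+.1*np.sin(a); p=[F[0]-s_*ky,F[1]+c*ky,.045+.1*np.cos(a)]
        cv2.circle(f,tuple(((proj(s,[p])[0]-o0)*4+2).astype(int)),3,col,-1)
    cv2.imwrite(f"pics/z{n}.png",f)
for k,z in dict(sleeve=.02,cap=.016,nut_driver=.037).items():
  for s in (sc,sd):
    for d in regions_of(k,s)[:1]: print(k,round(d["score"],2),np.round(d["uv"],1),np.round(onz(s,d["uv"],z)[:2],4))
E
```

```text
t 19.15 fix [ -0.9 307.1] z 200.6 toolx fixyaw 0.0048 toolz [-0.001  0.001 -1.   ] F [ 0.2 -0.5 -0.4] w 0.001
sleeve 0.83 [330.1 213.3] [0.4674 0.1389]
sleeve 0.83 [299.5 312.9] [0.4704 0.1302]
cap 0.82 [320.1 305.1] [ 0.6946 -0.0458]
cap 0.72 [224.6 225.9] [ 0.683  -0.0265]
nut_driver 0.87 [216.  262.4] [ 0.5187 -0.1686]
nut_driver 0.86 [321.8 197.1] [ 0.5045 -0.1544]
```

View pics/za.png

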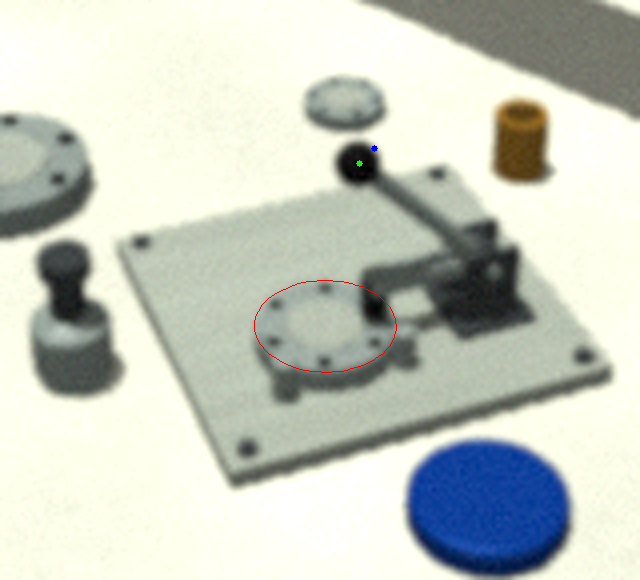

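View pics/zb.png

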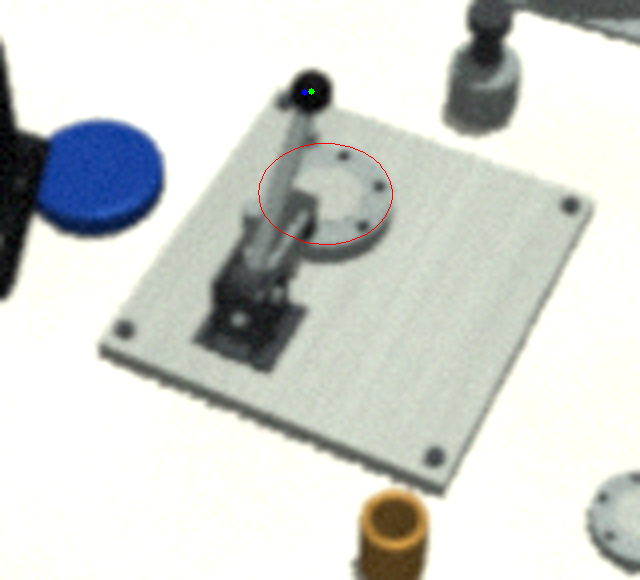

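The knob lies on the projected locked position (1.5 rad). The flange still fills the home circle, and the bystanders are unmoved within the networks' scatter. Handing in.

```bash
python3 -c "
from rig import *
print(close_job())"
```

```text
the job is handed in; nothing more can be done
None
```

The flange is home against both stop pins, and the clamp lever has snapped into lock with its foot on the flange. I handed the job in at about 19 s. `close_job()` gives no verdict.

**How it went**
- **Flange push:** The first two passes went over the flange without moving it. The half-open fingertips stand about 23 mm behind the stated tool point, not the few millimetres I expected. I felt for the plate with a light touch of about 13 N, then pushed the flange with both fingers until the force rose to about 13 N with no further motion.
- **Lever:** I pushed the knob over with shut fingers until the lever passed its dead point and snapped over by itself. I then moved the arm clear.

**Last checks**
- **Flange:** It fills the projected home circle in both camera views, to about 1–2 mm.
- **Lever:** The knob lies on the position projected for 1.5 rad, and the foot is seen on the flange's rim.
- **Gripper:** It is clear of everything, with no force on it beyond noise.
- **Bystanders:** Sleeve and cap readings agree with the start to within about 6 mm. The nut driver's scene reading shifted about 9 mm and its side reading about 5 mm. The arm never went near it, so I take this as scatter in the detections.
- **Not measured:** The foot's pressing force cannot be read. The wrist and fixed cameras also disagreed by 2–5 mm on the plate's position.

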